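# Load a reel of wire onto the bench reel stand

### The job

Load the copper wire reel onto the reel stand: take the bare axle out of the stand by its black grip, thread it through the reel where the reel lies in its rack, and press it gently home, the reel backing against the rack's end plate, until the axle's collar meets the reel. Then lift the reel out on the axle, without gripping the reel itself, and lay the axle back down in the stand's two notches, with its neck in the notch on the grip side, and let go. Use only gentle force throughout and leave the things around the work where they are.

Things in the scene. Friction and masses are not known exactly. Their poses are not given: they have to be found in the camera images.
- axle: Steel axle, 125 mm long, 60 g. Origin: middle of its black squared grip (36 long, 14 wide, 16 mm high), the part to hold; at the start its width is level. x runs along the axle to the tip. From the origin: grip to 18 mm, disc 18 to 22 (18 diameter), neck 22 to 31 (10 diameter), collar, then a 10 mm rod with a shallow groove 60 mm out. At the start it lies level in the stand's notches.
- axle_collar (a point): Face of the axle's collar (4 mm thick, 18 mm diameter) against which the reel's near flange seats; on the axis, 35 mm from the axle's origin. Axes as the axle.
- axle_tip (a point): End of the axle's tip, 107 mm from its origin. Over its last 6 mm the rod tapers from 10 to 5 mm diameter. Axes as the axle.
- reel: Reel of copper wire, 0.13 to 0.21 kg: two grey flanges of 60 mm diameter, 50 mm over them, straight bore of 13 mm. Origin: its centre, on the bore's axis; x along the bore, from the mouth into which the axle goes towards the rack's end plate. It lies in a fixed grey rack, axis level, 36 mm above the table, on two rails along which it can slide, and lifts straight up out of it.
- reel_mouth (a point): Centre of the bore's near mouth, at the near flange's outer face (25 mm from the reel's centre), where the tip enters; axes as the reel. This end of the rack is open: nothing of it stands above 11 mm. At mid bore two sprung balls let the tip pass at about 6 N (4 to 9), then rub at about 1 N, and click into the axle's groove when flange and collar meet (origins then 60 mm apart).
- reel_far (a point): Centre of the reel's far face; axes as the reel. The rack's end plate (48 mm high; slot 26 mm wide, open at the top, for the tip) stands 2 to 28 mm beyond it, a gap that is not measured. The balls resist the tip harder than friction holds the reel, so the tip first slides the reel up to the plate; only there does it pass the balls and slide home. The push rises steeply once collar and flange meet.
- stand: Reel stand, fixed: base plate 88 x 84 mm, 8 mm high, and two upright aluminium cheeks, 5 mm thick, 66 mm high, with V notches open at the top (flanks 30 degrees off vertical, 27 mm wide at the top). Origin: underside of the base at its middle; x along the seated axle from the grip to the tip, z up. Seated, the axle is level, its axis 52 mm up, its origin at x = -60.5 mm.
- seat_neck (a point): Place of the seated axle's axis in the middle of the grip-side cheek (x = -34 mm, 52 mm up in the stand; axes as the stand). The axle's 9 mm neck (its middle 26.5 mm from the axle's origin) straddles this 5 mm cheek with 2 mm of play each way.
- seat_tip (a point): Place of the seated axle's axis in the middle of the tip-side cheek (x = +34 mm, 52 mm up in the stand; axes as the stand); the plain rod lies in this notch.
- coverslip_box: Small pale box, 37 x 37 x 18 mm, bystander; origin at the middle of its underside.
- brass_weight: Brass weight with a knob, 22 mm diameter, 33 mm high, bystander; origin at the middle of its underside.
- tape_roll: Roll of masking tape lying flat, 68 mm diameter, 18 mm high, bystander; origin at the middle of its underside.

How it is judged (in metres and radians):
On the way, in this order (a step that is already met when the one before it is completed fails the run):
1. the axle is threaded through the reel and home (collar at the flange within 1.7 mm) while the reel still lies in the rack (x of reel in the frame of axle between 0.058 and 0.0617 m and angle between the x axis of reel and the x axis of axle, either way round below 0.1 rad and height (world z) of reel below 0.042 m), for 0.2 s.
2. the reel hangs on the axle, clear above the rack (height (world z) of reel above 0.08 m and distance between reel and axle below 0.064 m), for 0.2 s.
At the end, for the whole second after the job is handed in: The reel sits on the axle within 1.7 mm of the collar; the axle lies seated in both notches (grip within 3 mm of its seated place in each direction, level and in line within 0.05 rad); everything at rest and released (x of reel in the frame of axle between 0.058 and 0.0617 m and angle between the x axis of reel and the x axis of axle, either way round below 0.1 rad and x of axle in the frame of stand between -0.0635 and -0.0575 m and y of axle in the frame of stand between -0.003 and 0.003 m and z of axle in the frame of stand between 0.049 and 0.055 m and angle between the x axis of axle and the x axis of stand, either way round below 0.05 rad and linear speed of each of reel, axle below 0.02 m/s); the robot touches nothing.
It fails at once if the axle is pressed on the reel with more than 25 N (contact force between axle and reel above 25 N).
It fails at once if while the reel hangs on it, the axle is pressed on the stand with more than 30 N (contact force between axle and stand above 30 N and height (world z) of reel above 0.045 m).
It fails at once if the reel itself is gripped or pushed by the fingers (more than 3 N) (contact force between reel and the fingers above 3 N).
It fails at once if a bystander is moved by more than 20 mm (distance of any of coverslip_box, brass_weight, tape_roll from where it was at the start of the episode above 0.02 m).
It also fails if it takes over 61 s, if anything falls off the work surface, if the arm or the gripper's body presses on something with over 40 N, if the wrist force passes 120 N, or if a joint passes its speed limit or range.

### The arm

A 6-joint arm with a two-finger parallel gripper is mounted at the origin on a cart in front of the work surface, level with it; the furniture and walls round the work are solid. World frame = base frame: x ahead of the robot, y to its left, z up, the work surface at z = 0. Lengths are in mm, angles in rad, forces in N, time in s.
With the tool pointing down it reaches from about 350 to 875 mm from the base axis. Payload 4.2 kg.
Tool frame: the origin (TCP) lies between the finger pads; the fingertips stand 14 mm ahead of it and the grasp point (between the pads) lies 5 mm behind it; z points along the fingers, y is the line along which they close (so a half turn about z gives the same grasp; the last joint's range is limited). The gripper opens to 85 mm and grips with 20 to 120 N. Pads are 22 mm wide; open, the fingers measure 114 mm over their backs; the gripper's body (76 mm by 85 mm) begins 54 mm behind the grasp point. The pads swing forward as they close: fully open they stand 13 mm farther back than shut.
Start: joints at [-1.085, 0.385, 0.008, 0, -1.194, -0.259], TCP at [140.556, -608.969, 245.312] pointing down, gripper open.
Joint ranges: [-3.14, 3.14], [-1.21, 2.06], [-1.07, 1.41], [-3.16, 2.05], [-2.99, -0.16], [-3.1, 3.1]. Speed limits (rad/s): [2.79, 2.79, 3.14, 3.14, 3.14, 3.14].

### API

Orientations are given as a unit quaternion [x, y, z, w].
In Python, from bench import * gives the robot as it stands.
- The arm moves only by the tool carry_out, never from a script. Its argument "motion" is a list of rows, each a list of 7 numbers: the turn, a rotation vector about the tool's x, y, z in rad, then the shift along the tool's x, y, z in mm, then the opening, from -1 (shut) to 1 (fully open), so that 0 is half open. A call has 1 to 5 rows; each row is the pose to reach, as a shift and turn from the pose commanded when the call began, along the tool's axes at that moment; what a row does not reach only later rows make up. A row lasts 1/8 s, in which the tool goes at most 62.5 mm and 10.7 degrees, less where a joint would pass 70% of its speed; a pose out of reach is approached as far as the arm can. A call with a gripper value outside its range is refused whole. The fingers move at their own pace and stop on an object; the grip force is fixed at half the most. Time passes only in rows, so rows that repeat a pose let the fingers close. It gives the time, the measured TCP pose, the force, the opening and the grip force at its end, in the units of the state.
- read_state(): the state, without advancing time (a new reading comes with each control period).
- get_image(name): name is "side" or "top"; returns a dict with "color" (384x512x3 uint8, blue, green, red), "mtx" (3x3 intrinsics, pixels), "k1" (the pictures are not rectified: a ray, as slopes to the right and down, at radius r is drawn at 1 + k1 r^2 times it, then the intrinsics apply), "position" and "orientation" of the camera in the world. Camera axes: x right, y down, z forward; pixel columns grow to the right and rows downward; lengths in mm; the calibration is good to about 2 mm. A picture is of the moment at which its call begins. There is no depth.
- job_done(): hands the job in; it is judged then, once.
The state is a dict: "clock": time; "joints": joint angles; "joint_vel": joint speeds; "joint_efforts": joint torques, N m; "position": TCP position; "ee_rot": TCP orientation; "contact_force": force on the tool from outside, world axes, zero at the start; "wrist_torque": the same for the moment, N m; "gripper_width": finger opening in mm; "grasp_force": force on a finger pad.
Only numpy, scipy, OpenCV 4.12 (cv2) and the standard library are available. Lean on these libraries where they do the work, as an engineer would, in place of code of your own. Each camera call takes 0.05 s, during which the arm holds its last target. There are 200 camera calls.

## Working session

There is one attempt and no reset: what is moved stays moved. The work goes in short steps, Python scripts to look and compute and a tool call to move; the robot and the scene stay as the last step left them, time stands still between calls to the robot, and variables do not carry over. Pictures are saved under pics/ and viewed, at most 10 in all, crops included, and the job is handed in when it is done.

Besides the shell and the picture viewer there is one more tool, called after ">>>" as name(argument=value, ...), one argument or row to a line, values as JSON. carry_out: Moves the arm, as the interface text tells. Its arguments: {"type":"object","properties":{"motion":{"type":"array"}},"required":["motion"]}

```bash
mkdir -p pics; ls; python3 - <<'E'
from bench import *
import cv2
s=read_state();print(s)
for n in("side","top"):
    d=get_image(n);cv2.imwrite(f"pics/{n}0.png",d["color"]);print(n,d["mtx"],d["k1"],d["position"],d["orientation"])
E
```

```text
pics
{'clock': 0.0, 'joints': array([-1.08541192e+00,  3.85590953e-01,  6.61495827e-03, -5.15468425e-04,
       -1.19396885e+00, -2.58595445e-01]), 'joint_vel': array([ 4.04420449e-04, -1.09273009e-03, -9.59453314e-05, -5.55585744e-04,
        2.09134659e-04,  1.28387397e-03]), 'joint_efforts': array([ 5.71683559e-04, -3.92293525e+01,  1.88400078e+01,  4.18622375e+00,
       -4.76882662e-03, -5.53579113e-06]), 'position': array([ 140.43010121, -608.45523998,  244.19407244]), 'ee_rot': array([-1.13057071e-01,  9.93587886e-01,  1.08785300e-03, -1.67295196e-04]), 'contact_force': array([-0.29447267, -0.03615513,  0.12059729]), 'wrist_torque': array([-0.02930311, -0.02690084, -0.02388789]), 'grasp_force': 0.0, 'gripper_width': 85.51277033203077}
side [[412.31053772   0.         256.31511875]
 [  0.         412.31053772 192.07608722]
 [  0.           0.           1.        ]] -0.0791720240073307 [ 298.24574782 -718.68204846  589.36061316] [ 0.87781646 -0.13508484  0.07230011 -0.45383151]
top [[395.20589215   0.         252.76597654]
 [  0.         395.20589215 196.08357904]
 [  0.           0.           1.        ]] -0.021921476155797273 [329.46575949 -71.55823617 959.15707245] [ 0.74111596 -0.66374137  0.06885268 -0.07385009]
```

View pics/side0.png

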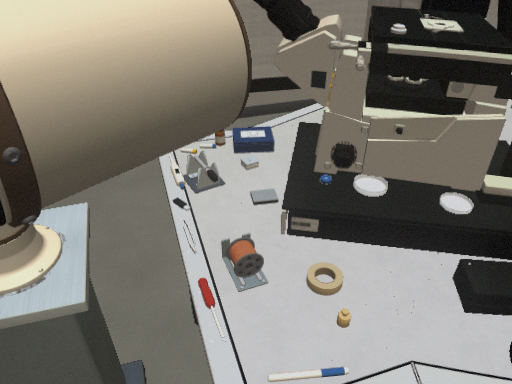

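View pics/top0.png

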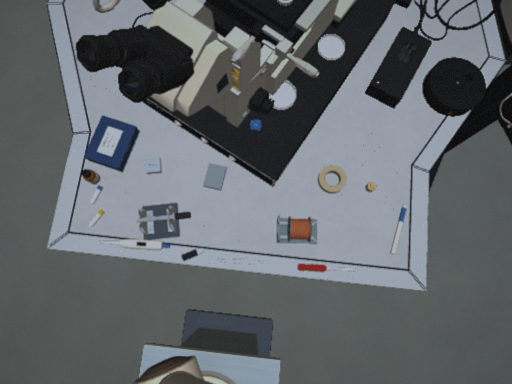

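The side view shows the stand near (205,170) with the axle, and the reel in its rack near (243,258), open end towards the camera. In the top view the stand is at (160,220), its grip at (183,215), and the reel at (297,230). Next I'll enlarge crops of both.

```bash
cat > h.py <<'E'
from bench import *
import cv2, numpy as np
from scipy.spatial.transform import Rotation as R
def ray(d,px):
    K=d["mtx"];q=cv2.undistortPoints(np.array([[px]],float),K,np.array([d["k1"],0,0,0,0.]))[0,0]
    return np.array(d["position"]),R.from_quat(d["orientation"]).apply([q[0],q[1],1.])
def at_z(d,px,z):
    p,v=ray(d,px);return p+v*(z-p[2])/v[2]
def proj(d,P):
    r=R.from_quat(d["orientation"]).inv()
    rv=r.as_rotvec();t=-r.apply(d["position"])
    return cv2.projectPoints(np.array(P,float).reshape(-1,1,3),rv,t,d["mtx"],np.array([d["k1"],0,0,0,0.]))[0][:,0]
def tri(d1,p1,d2,p2):
    a,u=ray(d1,p1);b,v=ray(d2,p2)
    s=np.linalg.lstsq(np.c_[u,-v],b-a,rcond=None)[0]
    return (a+u*s[0]+b+v*s[1])/2,np.linalg.norm(a+u*s[0]-b-v*s[1])
E
python3 - <<'E'
from h import *
s=cv2.imread("pics/side0.png");t=cv2.imread("pics/top0.png")
Z=lambda im,x,y,w,h,k:cv2.resize(im[y:y+h,x:x+w],None,fx=k,fy=k,interpolation=cv2.INTER_CUBIC)
a=np.hstack([Z(t,130,195,66,50,6),Z(t,266,205,66,50,6)])
b=np.hstack([Z(s,172,142,66,50,6),Z(s,210,228,66,66,6)[:300]])
cv2.imwrite("pics/c0.png",np.vstack([a,b]))
E
```

```text
(no output)
```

View pics/c0.png

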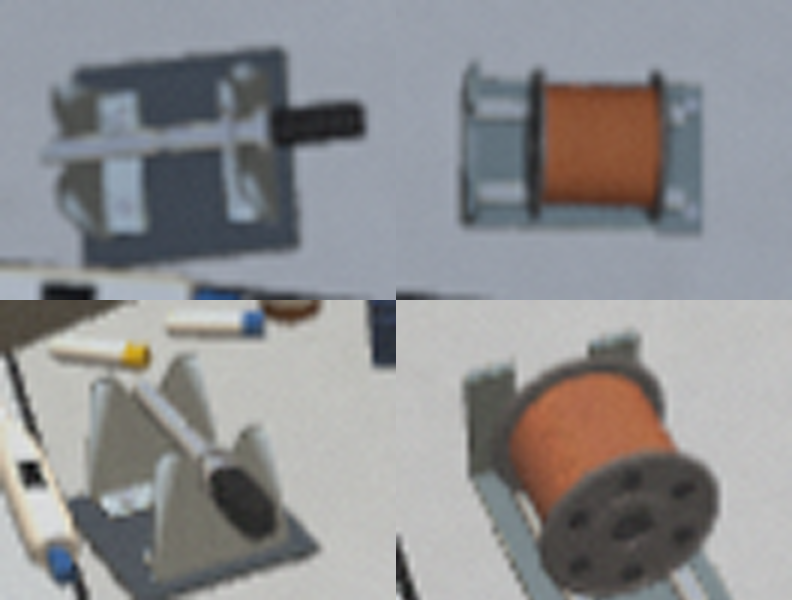

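The crops show the grip lying to the right of the stand, with the axle pointing left (tip at top px ≈137,220). The bore mouth is at side px ≈(315,265), and the rack's end plate is on the far (+y) side. Next I'll measure these.

```bash
cat > m.py <<'E'
from h import *
s=get_image("side");t=get_image("top")
def comp(im,m,x,y,w,h):
    k=np.zeros(m.shape,np.uint8);k[y:y+h,x:x+w]=m[y:y+h,x:x+w]
    n,l,st,c=cv2.connectedComponentsWithStats(k);i=1+np.argmax(st[1:,4]);return (l==i).astype(np.uint8),c[i],st[i]
B=lambda d:d["color"].astype(int)
def gray(d):return B(d).max(2)
# copper
cop=lambda d:((B(d)[...,2]-B(d)[...,0]>50)).astype(np.uint8)
m,c,st=comp(t,cop(t),270,205,60,50);r=cv2.minAreaRect(cv2.findContours(m,0,1)[0][0]);print("copper top",c,st,r)
ys,xs=np.nonzero(m)
cols=[x for x in range(xs.min()+3,xs.max()-2)];
mid=np.polyfit(cols,[ys[xs==x].mean() for x in cols],1)
e=[xs.min()-.5,xs.max()+.5]
P=[at_z(t,(x,np.polyval(mid,x)),36) for x in e];print("reel axis pts",P);d=P[0]-P[1];print("yaw reel",np.degrees(np.arctan2(d[1],d[0])))
# grip top
g=(gray(t)<50).astype(np.uint8);m,c,st=comp(t,g,170,205,30,20);print("grip top",c,st,at_z(t,c,57))
g=(gray(s)<50).astype(np.uint8);m2,c2,st2=comp(s,g,200,212-44,22,70) if 0 else comp(s,g,200,160,25,30);print("grip side",c2,st2,tri(t,c,s,c2))
g=gray(s)[228:300,280-70:340-5];
print("mouth",at_z(s,((632+.5)/6-.5+210,(223+.5)/6-.5+228),36))
cen=lambda X,Y,ox,oy:((X+.5)/6-.5+ox,(Y+.5)/6-.5+oy)
tip=at_z(t,cen(43,152,130,195),52);g0=at_z(t,cen(318,122,130,195),57);ge=at_z(t,cen(364,119,130,195),57)
print("tip",tip,"grip",g0,"gripend",ge);d=tip-ge;print("yaw axle",np.degrees(np.arctan2(d[1],d[0])),np.linalg.norm(d[:2]))
print("tip tri",tri(t,cen(43,152,130,195),s,cen(140,83,172,142)))
E
python3 m.py
```

```text
copper top [299.86686391 228.56804734] [291 220  19  19 338] ((300.0, 229.0), (18.0, 18.0), 90.0)
reel axis pts [array([ 451.08969606, -151.00300566,   36.        ]), array([ 454.62825253, -195.49730578,   36.        ])]
yaw reel 94.5470662461665
grip top [182.20588235 215.23529412] [176 213  14   6  68] [450.94976365 101.95831224  57.        ]
grip side [211.6097561  175.97560976] [208 170   9  11  41] (array([450.6443608 , 103.52601651,  49.4401466 ]), np.float64(2.6390656746839913))
mouth [ 570.67775488 -230.57506192   36.        ]
tip [429.11824305 206.09732569  52.        ] grip [451.78193569 101.19954672  57.        ] gripend [454.89183241  83.76993042  57.        ]
yaw axle 101.89783117789284 125.01307747624182
tip tri (array([428.61777919, 205.75332967,  53.20572438]), np.float64(0.7350925354841976))
```

```bash
python3 - <<'E'
from h import *
s=get_image("side");t=get_image("top")
cen=lambda X,Y,ox,oy:((X+.5)/6-.5+ox,(Y+.5)/6-.5+oy)
print("mouth",at_z(s,cen(236,223,210,228),36))
# rack base bottom edge in top (z~0..8), right edge, plate
for n,p,z in [("baseL",(70,228),4),("baseR",(304,234),4),("baseRt",(304,86),4),("near flange top",(268,73),60),("near flange bot",(267,215),60),("far top",(139,68),60),("far bot",(135,215),60),("plate top a",(78,62),48)]:
    print(n,at_z(t,cen(*p,266,205),z))
# copper edges in side view: axis direction via the subpixel band
im=t["color"].astype(float);d=(im[...,2]-im[...,0]);
rows=[];W=d[212:246,292:309]
for x in range(293,308):
    c=np.clip(d[212:248,x],0,None);h=70
    up=np.nonzero(c>h)[0];a,b=up[0],up[-1]
    ya=a-(c[a]-h)/(c[a]-c[a-1]);yb=b+(c[b]-h)/(c[b]-c[b+1]);rows.append((x,212+ya,212+yb))
rows=np.array(rows);f=[np.polyfit(rows[:,0],rows[:,i],1) for i in(1,2)];print(f,d[228,300])
fm=(f[0]+f[1])/2;P=[at_z(t,(x,np.polyval(fm,x)),36) for x in(290,310)];print(P);q=P[0]-P[1];print(np.degrees(np.arctan2(q[1],q[0])))
E
```

```text
mouth [ 453.14586132 -193.47263137   36.        ]
baseL [ 417.33206266 -125.12721933    4.        ]
baseR [ 425.21237537 -218.89754471    4.        ]
baseRt [ 485.08354153 -214.22046843    4.        ]
near flange top [ 479.46086325 -191.72248426   60.        ]
near flange bot [ 425.22663796 -195.73984876   60.        ]
far top [ 475.95677782 -142.34339996   60.        ]
far bot [ 419.76069616 -145.98664495   60.        ]
plate top a [ 477.65263977 -119.49447139   48.        ]
[array([3.73816152e-02, 2.08844939e+02]), array([3.63024376e-02, 2.25207972e+02])] 85.0
[array([ 452.32123965, -149.71149164,   36.        ]), array([ 455.73590577, -196.58618216,   36.        ])]
94.16644842815397
```

```bash
cat >> h.py <<'E'
def go(pos,yaw,cmd=None):
    "print turn about tool z (rad) and tool shift (mm) from the measured (or commanded) pose to TCP pos, tool x at yaw deg, tool down"
    st=read_state();r=R.from_quat(st["ee_rot"]);p=np.array(st["position"]) 
    y=np.radians(yaw);T=R.from_matrix(np.c_[[np.cos(y),np.sin(y),0],[np.sin(y),-np.cos(y),0],[0,0,-1]])
    print("turn",(r.inv()*T).as_rotvec().round(4),"shift",r.inv().apply(np.array(pos)-p).round(1),"p",p.round(1))
E
python3 - <<'E'
from h import *
s=get_image("side");t=get_image("top")
for a,b in [((190,75),(300,42)),((190,75),(280,42)),((135,95),(258,5)),((150,90),(275,15))]:print(tri(t,a,s,b))
for z in(250,300,350,400):print(z,[at_z(t,p,z).round() for p in[(120,85),(137,98),(160,100),(240,125)]])
go((400,-250,200),240);go((451,101,150),282)
E
```

```text
(array([642.17912642,  65.03378248, 361.02093886]), np.float64(1.835683685423761))
(array([616.70198227,  65.08742805, 370.69300822]), np.float64(38.88765078283392))
(array([570.1791469 , 125.67203891, 424.59621909]), np.float64(1.2853763284822617))
(array([596.01345446, 110.89834976, 404.53623805]), np.float64(13.051735016545258))
250 [array([666., 223., 250.]), array([642., 185., 250.]), array([643., 140., 250.]), array([609., -19., 250.])]
300 [array([642., 202., 300.]), array([620., 167., 300.]), array([621., 125., 300.]), array([589., -23., 300.])]
350 [array([618., 181., 350.]), array([598., 149., 350.]), array([599., 110., 350.]), array([569., -27., 350.])]
400 [array([594., 161., 400.]), array([576., 131., 400.]), array([577.,  95., 400.]), array([550., -30., 400.])]
turn [ 3.000e-04  1.000e-04 -8.204e-01] shift [-333.5  291.4   45.2] p [ 140.5 -608.9  245.2]
turn [ 2.0000e-04  2.0000e-04 -1.5535e+00] shift [-462.1  621.9   95.3] p [ 140.5 -608.9  245.2]
```

>>> carry_out(
  motion=[
    [0, 0, -0.82, -334, 291, 0, 0],
    [0, 0, -0.82, -334, 291, 0, 0],
    [0, 0, -0.82, -334, 291, 0, 0],
    [0, 0, -0.82, -334, 291, 0, 0],
    [0, 0, -0.82, -334, 291, 0, 0],
  ],
)

```text
clock: 1.02
position: [324.9, -354.3, 245.7]
ee_rot: [-0.501, 0.865, -0.0, 0.0]
contact_force: [0.2, -0.1, 0.7]
gripper_width: 42.9
grasp_force: 0.0
```

```bash
python3 -c "
from h import *
go((451,101,150),282);print(read_state()['gripper_width'])"
```

```text
turn [-1.000e-03 -5.000e-04 -7.306e-01] shift [-457.7  117.5   95.5] p [ 324.9 -354.3  245.7]
42.868156044117
```

>>> carry_out(
  motion=[
    [0, 0, -0.73, -458, 118, 60, 0],
    [0, 0, -0.73, -458, 118, 60, 0],
    [0, 0, -0.73, -458, 118, 60, 0],
    [0, 0, -0.73, -458, 118, 60, 0],
    [0, 0, -0.73, -458, 118, 60, 0],
  ],
)

```text
clock: 1.65
position: [407.6, -55.3, 206.4]
ee_rot: [0.776, -0.63, 0.001, -0.001]
contact_force: [1.0, 0.1, 0.9]
gripper_width: 42.6
grasp_force: 0.0
```

```bash
python3 -c "
from h import *
go((451,101,120),282);print(read_state()['gripper_width'])"
```

```text
turn [-0.0019 -0.0001 -0.0021] shift [-144.   -74.5   86.5] p [407.6 -55.3 206.4]
42.5820312857256
```

>>> carry_out(
  motion=[
    [0, 0, 0, -144, -74, 86, 0],
    [0, 0, 0, -144, -74, 86, 0],
    [0, 0, 0, -144, -74, 86, 0],
    [0, 0, 0, -144, -74, 86, 0],
    [0, 0, 0, -144, -74, 86, 0],
  ],
)

```text
clock: 2.28
position: [450.1, 98.8, 120.0]
ee_rot: [0.776, -0.63, -0.0, 0.0]
contact_force: [-0.2, -0.8, 0.1]
gripper_width: 42.7
grasp_force: 0.0
```

```bash
python3 -c "
from h import *
go((451.2,101.4,47.5),282)
s=get_image('side');t=get_image('top')
Z=lambda im,x,y,w,h,k:cv2.resize(im[y:y+h,x:x+w],None,fx=k,fy=k,interpolation=cv2.INTER_CUBIC)
cv2.imwrite('pics/c1.png',np.hstack([Z(t['color'],100,150,110,110,3),Z(s['color'],160,90,110,110,3)]))"
```

```text
turn [ 0.0004 -0.0002 -0.0029] shift [-2.4 -1.7 72.5] p [450.1  98.8 120. ]
```

View pics/c1.png

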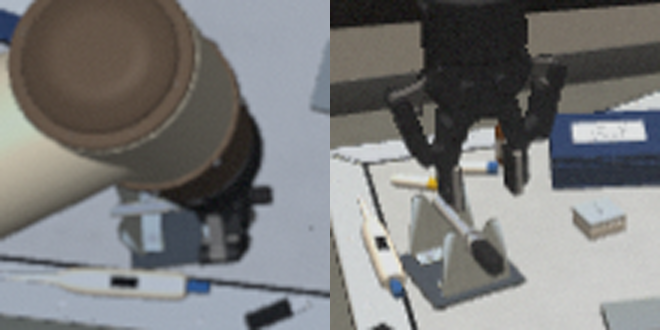

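In the side crop the fingers straddle the grip, which is at about (488,257). The top view is mostly hidden by the arm. I'll descend and close.

>>> carry_out(
  motion=[
    [0, 0, 0, -2.4, -1.7, 40, 0],
    [0, 0, 0, -2.4, -1.7, 60, 0],
    [0, 0, 0, -2.4, -1.7, 72.5, 0],
    [0, 0, 0, -2.4, -1.7, 72.5, 0],
    [0, 0, 0, -2.4, -1.7, 72.5, -0.4],
  ],
)

```text
clock: 3.0
position: [452.0, 101.5, 48.4]
ee_rot: [0.776, -0.631, 0.0, -0.001]
contact_force: [1.0, -0.1, -0.4]
gripper_width: 26.3
grasp_force: 0.0
```

>>> carry_out(
  motion=[
    [0, 0, 0, 0, 0, 0, -0.55],
    [0, 0, 0, 0, 0, 0, -0.6],
    [0, 0, 0, 0, 0, 0, -0.65],
    [0, 0, 0, 0, 0, 0, -0.8],
    [0, 0, 0, 0, 0, 0, -1],
  ],
)

```text
clock: 3.62
position: [450.3, 101.0, 47.3]
ee_rot: [0.776, -0.631, -0.001, 0.001]
contact_force: [-5.4, -0.2, 3.9]
gripper_width: 13.1
grasp_force: 59.0
```

>>> carry_out(
  motion=[
    [0, 0, 0, 0, 0, 0, -1],
    [0, 0, 0, 0, 0, 0, -1],
    [0, 0, 0, 0, 0, 0, -1],
  ],
)

```text
clock: 4.0
position: [450.3, 100.9, 47.3]
ee_rot: [0.776, -0.631, -0.001, 0.001]
contact_force: [-5.4, 0.4, 4.9]
gripper_width: 12.9
grasp_force: 59.0
```

>>> carry_out(
  motion=[
    [0, 0, 0, 0, 0, -10, -1],
    [0, 0, 0, 0, 0, -35, -1],
    [0, 0, 0, 0, 0, -65, -1],
    [0, 0, 0, 0, 0, -65, -1],
  ],
)

```text
clock: 4.5
position: [454.1, 102.9, 115.4]
ee_rot: [0.776, -0.63, 0.002, -0.004]
contact_force: [-0.3, 0.5, -0.7]
gripper_width: 12.9
grasp_force: 58.5
```

```bash
python3 -c "
from h import *
s=read_state();print(s['contact_force'],s['gripper_width'])
go((464.5,-330,112),274.4)
s=get_image('side');Z=lambda im,x,y,w,h,k:cv2.resize(im[y:y+h,x:x+w],None,fx=k,fy=k,interpolation=cv2.INTER_CUBIC)
cv2.imwrite('pics/c2.png',Z(s['color'],160,90,110,110,4))"
```

```text
[-0.2633335   0.51830744 -0.7305775 ] 12.94742297207145
turn [-0.0084  0.003   0.1297] shift [425.8  78.6   1.6] p [454.1 102.9 115.4]
```

>>> carry_out(
  motion=[
    [0, 0, 0.13, 426, 79, 0, -1],
    [0, 0, 0.13, 426, 79, 0, -1],
    [0, 0, 0.13, 426, 79, 0, -1],
    [0, 0, 0.13, 426, 79, 0, -1],
    [0, 0, 0.13, 426, 79, 0, -1],
  ],
)

```text
clock: 5.18
position: [458.3, -213.0, 111.7]
ee_rot: [0.734, -0.68, -0.0, 0.0]
contact_force: [0.8, 0.5, -0.1]
gripper_width: 12.7
grasp_force: 58.5
```

```bash
python3 -c "
from h import *
go((464.5,-330,112),274.4)"
```

```text
turn [ 0.0004  0.     -0.0006] shift [117.1   2.7  -0.3] p [ 458.3 -213.   111.7]
```

>>> carry_out(
  motion=[
    [0, 0, 0, 117, 2.7, 0, -1],
    [0, 0, 0, 117, 2.7, 0, -1],
    [0, 0, 0, 117, 2.7, 40, -1],
    [0, 0, 0, 117, 2.7, 80, -1],
    [0, 0, 0, 117, 2.7, 80, -1],
  ],
)

```text
clock: 5.8
position: [461.8, -327.1, 28.6]
ee_rot: [0.733, -0.68, -0.004, 0.002]
contact_force: [-0.6, -0.3, -0.5]
gripper_width: 12.7
grasp_force: 58.5
```

>>> carry_out(
  motion=[
    [0, 0, 0, 0, 0, 0, -1],
    [0, 0, 0, 0, 0, 0, -1],
  ],
)

```text
clock: 6.05
position: [466.0, -328.1, 34.2]
ee_rot: [0.734, -0.679, 0.002, -0.001]
contact_force: [0.4, 0.2, -0.7]
gripper_width: 13.0
grasp_force: 58.5
```

```bash
python3 -c "
from h import *
go((464.5,-330,31.3),274.4)
s=get_image('side');t=get_image('top')
cv2.imwrite('pics/t3.png',t['color']);cv2.imwrite('pics/s3.png',s['color'])
Z=lambda im,x,y,w,h,k:cv2.resize(im[y:y+h,x:x+w],None,fx=k,fy=k,interpolation=cv2.INTER_CUBIC)
cv2.imwrite('pics/c3.png',np.vstack([Z(t['color'],266,190,130,60,6),Z(s['color'],210,225,130,60,6)])[:, :780][:, :780] if 0 else np.vstack([Z(t['color'],266,200,130,48,6),Z(s['color'],215,230,130,50,6)]))"
```

```text
turn [-0.0033 -0.0017 -0.0001] shift [1.8 1.6 2.9] p [ 466.  -328.1   34.2]
```

View pics/c3.png

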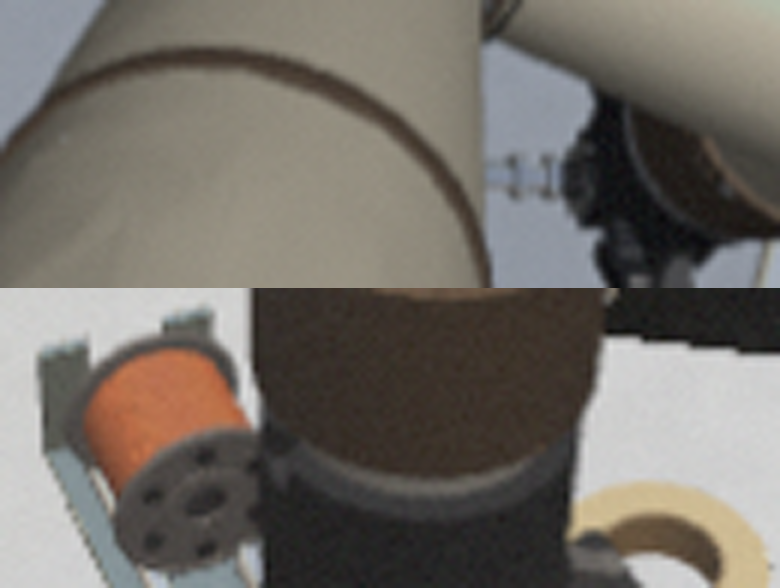

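The side crop shows the bore mouth at about px (249,265), with the tip hidden behind the gripper. The top crop shows the axle's collar at px (351.7,229.3) and its disc at (357.2,229.3). Next I'll check where the axle sits in the hand.

```bash
python3 -c "
from h import *
s=get_image('side');t=get_image('top')
st=read_state();p=np.array(st['position']);z=p[2]+4.7;print(p,R.from_quat(st['ee_rot']).as_matrix()[:,0])
im=cv2.cvtColor(t['color'],cv2.COLOR_BGR2GRAY).astype(int)
print(im[218:242,346:362])
cen=lambda X,Y,ox,oy:((X+.5)/6-.5+ox,(Y+.5)/6-.5+oy)
for c in [(490,175),(515,177),(548,178)]:print(at_z(t,cen(*c,266,200),z))
print('mouth',at_z(s,cen(205,210,215,230),36))
print(proj(s,[464.5-.077*107,-330+107*.997,36]),proj(t,[454.5,-194,36]))
go((464.5,-330,31.3),274.4)
"
```

```text
[ 465.23217543 -327.86873315   33.57977964] [ 7.62495484e-02 -9.97088394e-01  8.60892804e-04]
[[126 147 154 151 151 151 151 150 153 151 150 152 150 152 151 152]
 [125 148 152 152 151 153 150 150 148 150 149 148 152 150 151 153]
 [125 147 150 150 150 151 148 151 150 150 151 150 150 150 150 151]
 [125 146 150 151 151 149 150 150 150 149 151 150 151 151 152 151]
 [125 147 151 149 152 150 150 150 151 152 151 153 151 151 153 152]
 [127 147 151 150 151 150 152 150 152 151 153 151 152 152 151 148]
 [128 148 150 149 151 148 150 150 152 154 150 152 152 151 135 123]
 [128 147 150 150 140 129 135 145 150 151 134 137 147 150  99  67]
 [126 146 152 147 118  91 120 138 152 147 104 113 135 129  71  46]
 [121 141 146 144 118  90 125 138 145 142 101  97 129  94  50  34]
 [118 134 139 138 135 112 123 133 137 138 123 104 131  89  48  35]
 [117 131 136 136 137 119 118 134 135 138 134 107 131  89  49  37]
 [116 129 132 131 132 120 125 135 136 136 133 108 131  81  48  36]
 [115 120 120 125 118 102 126 135 130 122 109 101 130  71  36  32]
 [119 131 134 134 109  82 112 134 138 127  80  91 116  80  38  24]
 
[... 220 characters left out ...]
7 150 149 150 150 148 148 150 150 149 133 120]
 [114 146 151 150 150 150 148 151 150 150 149 150 148 149 150 146]
 [103 145 152 150 151 149 150 148 150 150 152 150 149 149 151 151]
 [ 86 145 152 153 149 149 149 149 150 149 151 149 149 151 149 150]
 [ 73 143 151 151 150 150 150 150 149 150 149 149 149 151 148 151]
 [ 66 126 149 151 150 149 150 150 149 150 151 151 151 151 151 150]]
[ 464.26840758 -283.30081587   38.27977964]
[ 464.55296844 -293.0942757    38.27977964]
[ 465.57126195 -305.98608427   38.27977964]
mouth [ 452.97432556 -192.96585409   36.        ]
[[255.33099048 275.67939649]] [[308.86048916 228.84861541]]
turn [-0.0019 -0.0009 -0.0005] shift [2.1 0.9 2.3] p [ 465.2 -327.9   33.6]
```

>>> carry_out(
  motion=[
    [0, 0, 0, 0, 0.8, 2.3, -1],
    [0, 0, 0, 0, 0.8, 2.3, -1],
    [0, 0, 0, 0, 0.8, 2.3, -1],
  ],
)

```text
clock: 6.62
position: [463.8, -327.9, 30.1]
ee_rot: [0.733, -0.68, -0.0, 0.0]
contact_force: [0.7, 0.6, -1.0]
gripper_width: 13.0
grasp_force: 58.5
```

```bash
python3 -c "
from h import *
go((464.5,-328,31.3),274.4)"
```

```text
turn [ 0.0001  0.     -0.0008] shift [ 0.1 -0.7 -1.2] p [ 463.8 -327.9   30.1]
```

>>> carry_out(
  motion=[
    [0, 0, 0, -6, -0.5, -1, -1],
    [0, 0, 0, -12, -0.5, -1, -1],
    [0, 0, 0, -17, -0.5, -1, -1],
    [0, 0, 0, -20, -0.5, -1, -1],
    [0, 0, 0, -20, -0.5, -1, -1],
  ],
)

```text
clock: 7.25
position: [462.9, -307.6, 31.2]
ee_rot: [0.734, -0.68, 0.0, -0.0]
contact_force: [0.4, -0.2, -1.0]
gripper_width: 13.2
grasp_force: 58.5
```

>>> carry_out(
  motion=[
    [0, 0, 0, -3, 0, 0, -1],
    [0, 0, 0, -6, 0, 0, -1],
    [0, 0, 0, -9, 0, 0, -1],
    [0, 0, 0, -12, 0, 0, -1],
    [0, 0, 0, -14, 0, 0, -1],
  ],
)

```text
clock: 7.88
position: [461.7, -293.7, 31.2]
ee_rot: [0.733, -0.68, -0.0, -0.0]
contact_force: [-0.5, 0.8, -0.9]
gripper_width: 12.8
grasp_force: 58.5
```

```bash
python3 -c "
from h import *
s=get_image('side');a=cv2.imread('pics/side0.png')
f=lambda im:(lambda m:(m[1][:,None]>0) if 0 else np.argwhere(m))((im[228:285,215:275].astype(int)[...,2]-im[228:285,215:275].astype(int)[...,0])>40)
for im in(a,cv2.imread('pics/s3.png'),s['color']):
  q=f(im);print(len(q),q.mean(0),q.min(0),q.max(0))
Z=lambda im,x,y,w,h,k:cv2.resize(im[y:y+h,x:x+w],None,fx=k,fy=k,interpolation=cv2.INTER_CUBIC)
cv2.imwrite('pics/c4.png',np.hstack([Z(a,215,225,75,70,5),Z(s['color'],215,225,75,70,5)]))"
```

```text
372 [21.65860215 25.47043011] [12 14] [35 40]
379 [21.61741425 25.6121372 ] [12 14] [35 41]
320 [21.853125 23.696875] [12 14] [35 33]
```

View pics/c4.png

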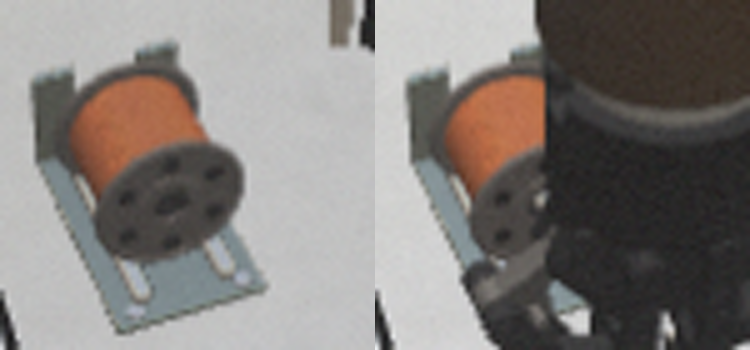

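The reel has not moved, and the rod (light, about (540,200) in the right panel) sits in the bore mouth. I'll keep advancing.

>>> carry_out(
  motion=[
    [0, 0, 0, -4, 0, 0, -1],
    [0, 0, 0, -8, 0, 0, -1],
    [0, 0, 0, -12, 0, 0, -1],
    [0, 0, 0, -16, 0, 0, -1],
    [0, 0, 0, -20, 0, 0, -1],
  ],
)

```text
clock: 8.55
position: [460.1, -273.9, 31.2]
ee_rot: [0.734, -0.68, -0.0, 0.0]
contact_force: [-0.3, -2.1, -0.2]
gripper_width: 12.9
grasp_force: 58.5
```

>>> carry_out(
  motion=[
    [0, 0, 0, -2, 0, 0, -1],
    [0, 0, 0, -4, 0, 0, -1],
    [0, 0, 0, -6, 0, 0, -1],
    [0, 0, 0, -8, 0, 0, -1],
    [0, 0, 0, -10, 0, 0, -1],
  ],
)

```text
clock: 9.18
position: [459.4, -264.0, 31.2]
ee_rot: [0.733, -0.68, -0.0, 0.0]
contact_force: [-1.3, -2.2, -1.0]
gripper_width: 13.0
grasp_force: 58.6
```

>>> carry_out(
  motion=[
    [0, 0, 0, -2, 0, 0, -1],
    [0, 0, 0, -4, 0, 0, -1],
    [0, 0, 0, -6, 0, 0, -1],
    [0, 0, 0, -8, 0, 0, -1],
    [0, 0, 0, -10, 0, 0, -1],
  ],
)

```text
clock: 9.8
position: [458.7, -253.9, 31.2]
ee_rot: [0.733, -0.68, -0.0, 0.0]
contact_force: [-1.1, -2.0, -0.3]
gripper_width: 13.1
grasp_force: 58.6
```

>>> carry_out(
  motion=[
    [0, 0, 0, -1.5, 0, 0, -1],
    [0, 0, 0, -3, 0, 0, -1],
    [0, 0, 0, -4.5, 0, 0, -1],
    [0, 0, 0, -6, 0, 0, -1],
    [0, 0, 0, -7.5, 0, 0, -1],
  ],
)

```text
clock: 10.42
position: [458.1, -246.4, 31.2]
ee_rot: [0.733, -0.68, -0.0, 0.0]
contact_force: [-1.5, -1.9, -0.9]
gripper_width: 12.8
grasp_force: 58.5
```

>>> carry_out(
  motion=[
    [0, 0, 0, -1.5, 0, 0, -1],
    [0, 0, 0, -3, 0, 0, -1],
    [0, 0, 0, -4.5, 0, 0, -1],
    [0, 0, 0, -6, 0, 0, -1],
    [0, 0, 0, -7.5, 0, 0, -1],
  ],
)

```text
clock: 11.05
position: [457.5, -239.0, 31.2]
ee_rot: [0.733, -0.68, -0.0, 0.0]
contact_force: [-1.1, -3.7, -1.1]
gripper_width: 12.6
grasp_force: 58.5
```

>>> carry_out(
  motion=[
    [0, 0, 0, -1.5, 0, 0, -1],
    [0, 0, 0, -3, 0, 0, -1],
    [0, 0, 0, -4.5, 0, 0, -1],
    [0, 0, 0, -6, 0, 0, -1],
    [0, 0, 0, -7.5, 0, 0, -1],
  ],
)

```text
clock: 11.68
position: [456.9, -231.5, 31.1]
ee_rot: [0.733, -0.68, -0.0, 0.0]
contact_force: [-1.7, -2.2, -0.9]
gripper_width: 13.0
grasp_force: 58.5
```

>>> carry_out(
  motion=[
    [0, 0, 0, -1.5, 0, 0, -1],
    [0, 0, 0, -3, 0, 0, -1],
    [0, 0, 0, -4.5, 0, 0, -1],
    [0, 0, 0, -6, 0, 0, -1],
  ],
)

```text
clock: 12.18
position: [456.5, -225.5, 31.2]
ee_rot: [0.733, -0.68, -0.0, 0.0]
contact_force: [-2.1, -1.8, -0.5]
gripper_width: 13.2
grasp_force: 58.5
```

>>> carry_out(
  motion=[
    [0, 0, 0, -1.5, 0, 0, -1],
    [0, 0, 0, -3, 0, 0, -1],
    [0, 0, 0, -4.5, 0, 0, -1],
  ],
)

```text
clock: 12.55
position: [456.1, -221.0, 31.1]
ee_rot: [0.733, -0.68, -0.0, 0.0]
contact_force: [-1.7, -2.2, -0.6]
gripper_width: 12.7
grasp_force: 58.5
```

>>> carry_out(
  motion=[
    [0, 0, 0, -1, 0, 0, -1],
    [0, 0, 0, -2, 0, 0, -1],
    [0, 0, 0, -3, 0, 0, -1],
  ],
)

```text
clock: 12.92
position: [455.9, -218.1, 31.2]
ee_rot: [0.733, -0.68, -0.0, 0.0]
contact_force: [-1.5, -2.6, -0.8]
gripper_width: 13.1
grasp_force: 58.5
```

```bash
python3 -c "
from h import *
s=get_image('side');t=get_image('top');a=cv2.imread('pics/side0.png')
Z=lambda im,x,y,w,h,k:cv2.resize(im[y:y+h,x:x+w],None,fx=k,fy=k,interpolation=cv2.INTER_CUBIC)
cv2.imwrite('pics/c5.png',np.hstack([Z(t['color'],266,195,66,60,6),Z(s['color'],210,225,66,60,6)]))"
```

```text
(no output)
```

View pics/c5.png

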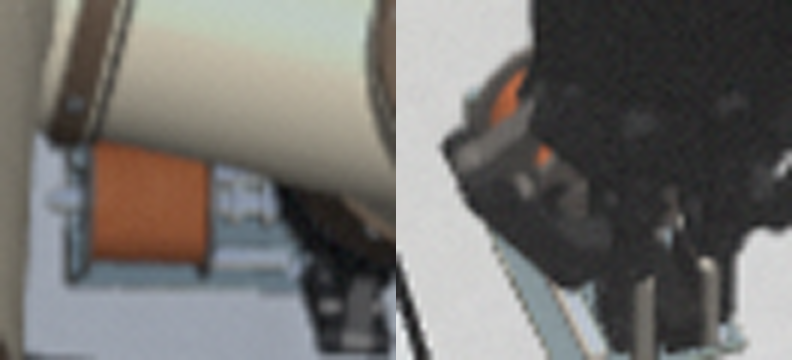

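The top crop shows the reel against the end plate with the tip out through the slot (about x=50). The flange is at about x=212 and the collar face at about x=224, so roughly 4–5 mm remain.

>>> carry_out(
  motion=[
    [0, 0, 0, -1, 0, 0, -1],
    [0, 0, 0, -2, 0, 0, -1],
  ],
)

```text
clock: 13.28
position: [456.0, -216.2, 31.3]
ee_rot: [0.733, -0.68, 0.0, -0.0]
contact_force: [-1.3, -2.7, -0.1]
gripper_width: 12.9
grasp_force: 58.5
```

>>> carry_out(
  motion=[
    [0, 0, 0, -0.7, 0, 0, -1],
    [0, 0, 0, -1.4, 0, 0, -1],
  ],
)

```text
clock: 13.52
position: [455.8, -214.8, 31.2]
ee_rot: [0.733, -0.68, 0.0, -0.0]
contact_force: [-0.5, -2.8, -0.3]
gripper_width: 12.8
grasp_force: 58.5
```

>>> carry_out(
  motion=[
    [0, 0, 0, -0.7, 0, 0, -1],
    [0, 0, 0, -1, 0, 0, -1],
  ],
)

```text
clock: 13.78
position: [455.7, -213.7, 31.2]
ee_rot: [0.733, -0.68, 0.0, -0.0]
contact_force: [-1.1, -2.9, 0.1]
gripper_width: 13.0
grasp_force: 58.5
```

>>> carry_out(
  motion=[
    [0, 0, 0, -0.7, 0, 0, -1],
    [0, 0, 0, -1, 0, 0, -1],
  ],
)

```text
clock: 14.02
position: [455.5, -212.7, 31.2]
ee_rot: [0.733, -0.68, -0.0, 0.0]
contact_force: [-1.8, -3.1, -0.4]
gripper_width: 12.9
grasp_force: 58.6
```

>>> carry_out(
  motion=[
    [0, 0, 0, -0.5, 0, 0, -1],
    [0, 0, 0, -0.8, 0, 0, -1],
  ],
)

```text
clock: 14.28
position: [455.5, -211.8, 31.1]
ee_rot: [0.733, -0.68, -0.0, -0.0]
contact_force: [-0.8, -0.7, -0.3]
gripper_width: 12.8
grasp_force: 58.6
```

>>> carry_out(
  motion=[
    [0, 0, 0, -0.5, 0, 0, -1],
    [0, 0, 0, -0.8, 0, 0, -1],
  ],
)

```text
clock: 14.52
position: [455.4, -211.0, 31.2]
ee_rot: [0.733, -0.68, -0.0, -0.0]
contact_force: [-1.2, -0.1, -0.5]
gripper_width: 12.7
grasp_force: 58.6
```

The force has dropped, so the balls are clicking into the groove. I'll keep pressing gently.

>>> carry_out(
  motion=[
    [0, 0, 0, -0.4, 0, 0, -1],
    [0, 0, 0, -0.4, 0, 0, -1],
  ],
)

```text
clock: 14.78
position: [455.4, -210.7, 31.2]
ee_rot: [0.733, -0.68, 0.0, -0.0]
contact_force: [-1.2, -0.2, -0.4]
gripper_width: 13.1
grasp_force: 58.6
```

>>> carry_out(
  motion=[
    [0, 0, 0, -0.5, 0, 0, -1],
    [0, 0, 0, -0.5, 0, 0, -1],
  ],
)

```text
clock: 15.02
position: [455.4, -210.4, 31.2]
ee_rot: [0.733, -0.68, 0.0, 0.0]
contact_force: [-1.8, -1.0, -0.7]
gripper_width: 13.0
grasp_force: 58.6
```

>>> carry_out(
  motion=[
    [0, 0, 0, -0.5, 0, 0, -1],
    [0, 0, 0, -0.5, 0, 0, -1],
  ],
)

```text
clock: 15.28
position: [455.4, -210.3, 31.2]
ee_rot: [0.733, -0.68, 0.0, 0.0]
contact_force: [-1.0, -4.7, -1.3]
gripper_width: 12.7
grasp_force: 58.5
```

>>> carry_out(
  motion=[
    [0, 0, 0, -0.5, 0, 0, -1],
    [0, 0, 0, -0.5, 0, 0, -1],
    [0, 0, 0, -0.5, 0, 0, -1],
  ],
)

```text
clock: 15.65
position: [455.4, -210.2, 31.3]
ee_rot: [0.733, -0.68, 0.0, 0.0]
contact_force: [-2.1, -8.0, -1.3]
gripper_width: 13.0
grasp_force: 58.5
```

>>> carry_out(
  motion=[
    [0, 0, 0, 1, 0, 0, -1],
    [0, 0, 0, 1.5, 0, 0, -1],
    [0, 0, 0, 1.5, 0, 0, -1],
  ],
)

```text
clock: 16.02
position: [455.4, -210.5, 31.1]
ee_rot: [0.734, -0.68, -0.0, 0.0]
contact_force: [-1.1, -0.5, -0.6]
gripper_width: 13.2
grasp_force: 58.5
```

>>> carry_out(
  motion=[
    [0, 0, 0, 0, 0, -2, -1],
    [0, 0, 0, 0, 0, -5, -1],
    [0, 0, 0, 0, 0, -10, -1],
    [0, 0, 0, 0, 0, -18, -1],
    [0, 0, 0, 0, 0, -26, -1],
  ],
)

```text
clock: 16.65
position: [455.6, -210.8, 57.9]
ee_rot: [0.733, -0.68, 0.0, -0.0]
contact_force: [-0.5, -0.5, -3.2]
gripper_width: 12.9
grasp_force: 58.2
```

>>> carry_out(
  motion=[
    [0, 0, 0, 0, 0, -12, -1],
    [0, 0, 0, 0, 0, -24, -1],
    [0, 0, 0, 0, 0, -36, -1],
    [0, 0, 0, 0, 0, -48, -1],
    [0, 0, 0, 0, 0, -54, -1],
  ],
)

```text
clock: 17.27
position: [455.8, -210.8, 112.2]
ee_rot: [0.733, -0.68, 0.001, -0.0]
contact_force: [-1.4, 0.4, -2.5]
gripper_width: 12.8
grasp_force: 58.2
```

>>> carry_out(
  motion=[
    [0, 0, 0, 0, 0, -6, -1],
    [0, 0, 0, 0, 0, -9, -1],
    [0, 0, 0, 0, 0, -9, -1],
    [0, 0, 0, 0, 0, -9, -1],
  ],
)

```text
clock: 17.77
position: [455.2, -210.7, 119.8]
ee_rot: [0.733, -0.68, -0.0, 0.0]
contact_force: [0.4, -0.1, -3.3]
gripper_width: 12.8
grasp_force: 58.2
```

```bash
python3 -c "
from h import *
s=get_image('side');t=get_image('top')
go((451,101,118),282);print(read_state()['wrist_torque'])
Z=lambda im,x,y,w,h,k:cv2.resize(im[y:y+h,x:x+w],None,fx=k,fy=k,interpolation=cv2.INTER_CUBIC)
cv2.imwrite('pics/c6.png',np.hstack([Z(t['color'],250,185,130,80,3),Z(s['color'],180,180,130,110,3)[:240]]))"
```

```text
turn [ 0.0008  0.0003 -0.1335] shift [-311.2  -19.5    1.9] p [ 455.2 -210.8  119.9]
[-0.11547188 -0.0318639  -0.02128203]
```

View pics/c6.png

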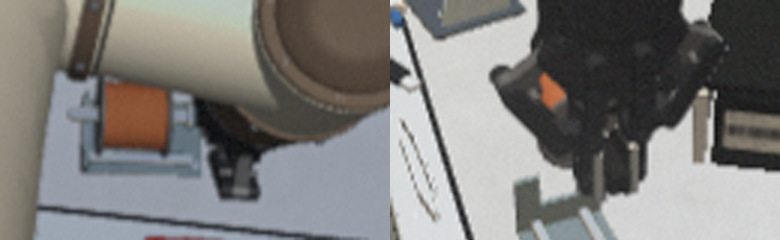

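The reel is lifted clear on the axle, as the top crop shows with the rod out both sides and the empty rack below. I'll carry it smoothly to above the stand.

>>> carry_out(
  motion=[
    [0, 0, -0.01, -20, -1, 0, -1],
    [0, 0, -0.04, -60, -4, 0, -1],
    [0, 0, -0.07, -110, -7, 0, -1],
    [0, 0, -0.1, -160, -10, 0, -1],
    [0, 0, -0.115, -205, -13, 0, -1],
  ],
)

```text
clock: 18.5
position: [452.6, -3.8, 120.2]
ee_rot: [0.772, -0.636, 0.0, 0.0]
contact_force: [0.4, -0.1, -2.3]
gripper_width: 12.6
grasp_force: 58.3
```

```bash
python3 -c "
from h import *
go((450.5,101,118),281.8)"
```

```text
turn [ 0.     -0.0001 -0.014 ] shift [-103.3  -17.9    2.2] p [452.6  -3.8 120.2]
```

>>> carry_out(
  motion=[
    [0, 0, -0.01, -40, -7, 0, -1],
    [0, 0, -0.014, -75, -13, 1, -1],
    [0, 0, -0.014, -95, -17, 2, -1],
    [0, 0, -0.014, -103.3, -17.9, 2, -1],
    [0, 0, -0.014, -103.3, -17.9, 2, -1],
  ],
)

```text
clock: 19.12
position: [450.6, 99.4, 118.0]
ee_rot: [0.776, -0.631, -0.0, 0.0]
contact_force: [0.1, 0.8, -3.6]
gripper_width: 12.9
grasp_force: 58.3
```

>>> carry_out(
  motion=[
    [0, 0, 0, 0, 0, 0, -1],
    [0, 0, 0, 0, 0, 0, -1],
    [0, 0, 0, 0, 0, 0, -1],
    [0, 0, 0, 0, 0, 0, -1],
  ],
)

```text
clock: 19.62
position: [450.8, 99.2, 118.2]
ee_rot: [0.776, -0.631, 0.0, -0.0]
contact_force: [0.4, -0.7, -2.3]
gripper_width: 12.8
grasp_force: 58.3
```

```bash
python3 -c "
from h import *
go((450.3,101,47.3),281.8)
t=get_image('top');s=get_image('side')
Z=lambda im,x,y,w,h,k:cv2.resize(im[y:y+h,x:x+w],None,fx=k,fy=k,interpolation=cv2.INTER_CUBIC)
cv2.imwrite('pics/c7.png',np.hstack([Z(t['color'],110,180,100,75,4),Z(s['color'],160,110,100,75,4)]))"
```

```text
turn [-0.0001  0.     -0.0014] shift [-1.9  0.2 70.9] p [450.8  99.2 118.2]
```

View pics/c7.png

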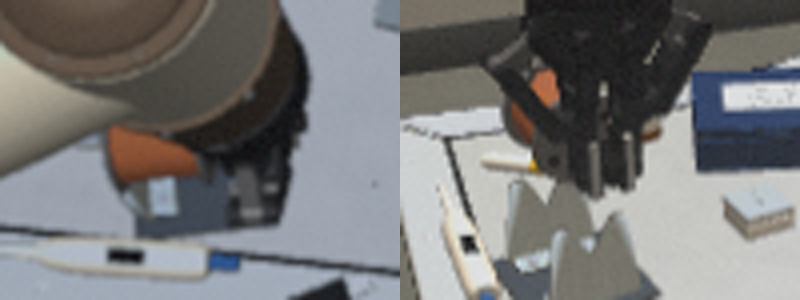

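The reel hangs on the axle over the stand, with its cheeks below at about (540,235) and (595,260) in the right panel, and nothing is touching. I'll lower it to the recorded seat pose.

>>> carry_out(
  motion=[
    [0, 0, 0, -1.9, 0.2, 10, -1],
    [0, 0, 0, -1.9, 0.2, 22, -1],
    [0, 0, 0, -1.9, 0.2, 34, -1],
    [0, 0, 0, -1.9, 0.2, 44, -1],
    [0, 0, 0, -1.9, 0.2, 52, -1],
  ],
)

```text
clock: 20.35
position: [450.0, 101.1, 65.3]
ee_rot: [0.776, -0.631, -0.0, 0.0]
contact_force: [0.2, -0.9, -3.1]
gripper_width: 12.8
grasp_force: 58.3
```

>>> carry_out(
  motion=[
    [0, 0, 0, 0, 0, 3, -1],
    [0, 0, 0, 0, 0, 6, -1],
    [0, 0, 0, 0, 0, 9, -1],
    [0, 0, 0, 0, 0, 12, -1],
    [0, 0, 0, 0, 0, 13, -1],
  ],
)

```text
clock: 20.98
position: [450.2, 101.2, 53.1]
ee_rot: [0.776, -0.631, -0.0, 0.0]
contact_force: [0.1, -0.3, -2.0]
gripper_width: 13.0
grasp_force: 58.3
```

```bash
python3 -c "
from h import *
go((450.3,101,47.3),281.8)"
```

```text
turn [ 0.0001 -0.     -0.0009] shift [ 0.3 -0.1  5.8] p [450.2 101.2  53.1]
```

>>> carry_out(
  motion=[
    [0, 0, 0, 0.2, 0, 1.5, -1],
    [0, 0, 0, 0.2, 0, 3, -1],
    [0, 0, 0, 0.2, 0, 4, -1],
  ],
)

```text
clock: 21.35
position: [450.2, 101.0, 49.1]
ee_rot: [0.776, -0.631, -0.0, 0.0]
contact_force: [-0.0, -1.2, -2.7]
gripper_width: 12.8
grasp_force: 58.3
```

>>> carry_out(
  motion=[
    [0, 0, 0, 0, 0, 0.7, -1],
    [0, 0, 0, 0, 0, 1.2, -1],
    [0, 0, 0, 0, 0, 1.2, -1],
  ],
)

```text
clock: 21.72
position: [450.2, 101.0, 48.0]
ee_rot: [0.776, -0.631, -0.0, 0.0]
contact_force: [0.5, -0.0, -2.2]
gripper_width: 13.0
grasp_force: 58.4
```

>>> carry_out(
  motion=[
    [0, 0, 0, 0, 0, 0.5, -1],
    [0, 0, 0, 0, 0, 0.5, -1],
  ],
)

```text
clock: 21.98
position: [450.2, 101.0, 47.7]
ee_rot: [0.776, -0.631, 0.0, -0.0]
contact_force: [-2.1, 0.3, 2.4]
gripper_width: 13.2
grasp_force: 59.0
```

>>> carry_out(
  motion=[
    [0, 0, 0, 0, 0, 0.3, -1],
    [0, 0, 0, 0, 0, 0.3, -1],
  ],
)

```text
clock: 22.22
position: [450.3, 101.0, 47.5]
ee_rot: [0.776, -0.631, 0.0, -0.0]
contact_force: [-3.0, -1.3, 5.8]
gripper_width: 13.2
grasp_force: 59.4
```

>>> carry_out(
  motion=[
    [0, 0, 0, 0, 0, 0, -0.6],
    [0, 0, 0, 0, 0, 0, -0.5],
    [0, 0, 0, 0, 0, 0, -0.35],
    [0, 0, 0, 0, 0, 0, -0.2],
    [0, 0, 0, 0, 0, 0, 0],
  ],
)

```text
clock: 22.85
position: [450.3, 101.1, 47.1]
ee_rot: [0.776, -0.631, 0.0, -0.0]
contact_force: [1.0, 0.8, -0.1]
gripper_width: 42.5
grasp_force: 0.0
```

>>> carry_out(
  motion=[
    [0, 0, 0, 0, 0, 0, 0],
    [0, 0, 0, 0, 0, -10, 0],
    [0, 0, 0, 0, 0, -30, 0],
    [0, 0, 0, 0, 0, -60, 0],
    [0, 0, 0, 0, 0, -100, 0],
  ],
)

```text
clock: 23.48
position: [449.7, 100.7, 148.2]
ee_rot: [0.776, -0.631, -0.0, 0.001]
contact_force: [1.2, 0.8, -0.0]
gripper_width: 43.0
grasp_force: 0.0
```

>>> carry_out(
  motion=[
    [0, 0, 0, 60, 0, 0, 0],
    [0, 0, 0, 120, 0, 0, 0],
    [0, 0, 0, 180, 0, 0, 0],
    [0, 0, 0, 200, 0, 0, 0],
    [0, 0, 0, 200, 0, 0, 0],
  ],
)

```text
clock: 24.1
position: [491.0, -96.1, 147.6]
ee_rot: [0.775, -0.632, 0.0, -0.0]
contact_force: [-0.2, 0.1, -1.0]
gripper_width: 42.7
grasp_force: 0.0
```

```bash
python3 -c "
from h import *
print(read_state()['position'])
t=get_image('top');s=get_image('side')
Z=lambda im,x,y,w,h,k:cv2.resize(im[y:y+h,x:x+w],None,fx=k,fy=k,interpolation=cv2.INTER_CUBIC)
cv2.imwrite('pics/c8.png',np.hstack([Z(t['color'],130,190,66,60,6),Z(s['color'],172,135,66,60,6)]))"
```

```text
[491.01385688 -96.10798749 147.63429898]
```

View pics/c8.png

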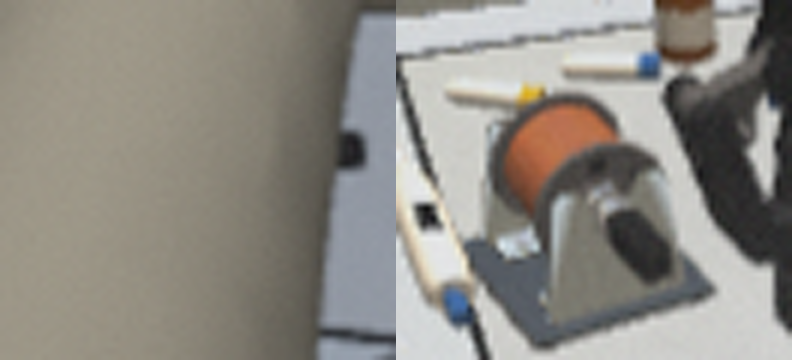

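The side crop shows the reel between the cheeks, with the neck in the grip-side notch and the grip at about (640,245). In the top view the grip's end is at px (190,214.7), the same as at the start. I'll hand in.

```bash
python3 -c "
from bench import *
print(job_done())"
```

```text
the job is handed in; nothing more can be done
None
```

The job is handed in at about 24 s: the reel is on the axle with its collar pressed home, the axle is back in both stand notches and released, and I saw no bystander disturbed; the hand-in gave no verdict.

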